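# Press a bushing home and dwell on the arbor press

## Robot

A 7-joint arm with a two-finger parallel gripper is mounted at the origin on a cart in front of the work surface, level with it; the furniture and walls round the work are solid. World frame = base frame: x ahead of the robot, y to its left, z up, the work surface at z = 0. Lengths are in m, angles in rad, forces in N, time in s.
With the tool pointing down it reaches from about 0.425 to 0.925 m from the base axis. Payload 6.8 kg.
Tool frame: the origin (TCP) lies on the front face of the gripper's body, between the roots of the fingers; the fingertips stand 73 mm ahead of it and the grasp point (between the pads) lies r.pinch_z ahead of it (r.pinch_z is the distance from the TCP to the grasp point, in m); z points along the fingers, y is the direction in which the jaws open and shut (so a half turn about z gives the same grasp; the last joint's range is limited). The gripper opens to 85 mm and grips with 20 to 120 N. Pads are 22 mm wide; open, the fingers measure 114 mm over their backs; the gripper's body (76 mm by 85 mm) begins 54 mm behind the grasp point. The pads swing forward as they close: fully open they stand 13 mm farther back than shut.
Start: joints at [1.173, 0.477, 0.022, 1.555, -0.011, 1.109, -0.083], TCP at [0.193, -0.647, 0.304] pointing down, gripper open.
Joint ranges: [-2.96, 2.96], [-0.34, 2.1], [-1.41, 1.46], [0.24, 2.44], [-1.37, 4.51], [0.17, 1.92], [-2.96, 2.96]. Speed limits (rad/s): [2.39, 2.39, 3.14, 3.14, 3.14, 3.14, 3.14].

## Interface

Orientations are given as a rotation vector (axis times angle).
In Python, from bench import readout, grab_frame, r, search_frame, masks_of, tip_of gives the robot as it stands.
- The arm moves only by the tool step_arm, never from a script. Its argument "commands" is a list of rows, each a list of 7 numbers: the shift along the tool's x, y, z as a fraction of full scale, then the turn, a rotation vector about the tool's x, y, z as a fraction of full scale, then the gripper's target within -1 to 1 (shut at 1, half-way at 0, fully open at -1). In form: [[tx, ty, tz, ax, ay, az, hand], ...]. A call has exactly 10 rows; each row is the pose to reach, as a shift and turn from the pose measured when the call began, along the tool's axes at that moment, turning the shorter way round; what a row does not reach only later rows make up. Full scale, the value 1, is 500 mm for a shift and 360 degrees for a turn. A row lasts 1/8 s, in which the tool goes at most 62.5 mm and 10.7 degrees, less where a joint would pass 70% of its speed; a pose out of reach is approached as far as the arm can. A call with a number of a shift or a turn outside -1 to 1 is refused whole. A call with a gripper value outside its range is refused whole. The fingers move at their own pace and stop on an object; "newtons" is the grip in N (left out, the last holds). Time passes only in rows, so rows that repeat a pose let the fingers close, or fill a call up. It gives the time, the measured TCP pose, the force and the opening at its end, in the units of the state.
- readout.get_obs(): the state, without advancing time (a new reading comes with each control period).
- grab_frame(name): name is "scene" or "side" or "wrist"; returns a dict with "img" (384x512x3 uint8, red, green, blue), "K" (3x3 intrinsics, pixels), "D" ([k1, k2, p1, p2, k3] as OpenCV has them; the pictures are not rectified), "world_to_cam" (4x4, takes a point from world to camera coordinates). Camera axes: x right, y down, z forward; pixel columns grow to the right and rows downward; lengths in m; the calibration is good to about 2 mm. A picture is of the moment at which its call begins. There is no depth.
- r.hand_in(): hands the job in, once; it reports no verdict.
Trained networks look in a picture, given as the dict that the camera call returned (one of the last four; its "shot" number tells which), for a name from the list of things; names that differ only in an ending like _2 or _b are one class to them, and where a whole thing is asked for, a point or a joint stands for the part that bears it (a point fixed in the world has none). Each returns a list of dicts, best first, with "p" (0 to 1); they miss things now and then, are a little off and sometimes report something else, mostly with a low value. They report only what shows in the picture. A call takes as long as a camera call.
- search_frame(thing, picture): "extent" ([centre column, centre row, width, height] in pixels, round what is visible of it).
- masks_of(thing, picture): "pixels" (384x512 bool, what is visible of it) and "extent" ([centre column, centre row, width, height] in pixels, round what is visible of it).
- tip_of(thing, picture): "point" ([column, row] in pixels: a listed point, or the origin of a listed thing).
The state is a dict: "clock": time; "joints": joint angles; "qvel": joint speeds; "tau": joint torques, N m; "tcp_pos": TCP position; "orientation": TCP orientation; "contact_force": force on the tool from outside, world axes, zero at the start; "moment": the same for the moment, N m; "grip_width": finger opening in m.
Only numpy, scipy, OpenCV 4.12 (cv2) and the standard library are available. Lean on these libraries where they do the work, as an engineer would, in place of code of your own. Each camera call takes 0.05 s, during which the arm holds its last target. There are 200 camera calls.

## Task

Slide the pallet that carries the bearing housing, housing end first, under the keeper lips of the arbor press's bed until it is fully home against the back stop, and let go of it. Then bring the press lever down by its ball handle until the brass bushing is seated in the housing and the lever is level, never well past level, and keep holding it there while the retaining compound grabs: finish while still holding the handle down, without letting go. Leave the other parts on the bench alone.

Things in the scene. Friction and masses are not known exactly. Their poses are not given: they have to be found in the camera images.
- press: Grey cast arbor press, fixed, upright. Origin on the bench top (z = 0) under the ram axis; x points from the open front to the column at the back, y to its left. Base 150 mm wide, x -110 to 115 mm, its top (the oiled bed) 22 mm above the bench. Head 68 mm wide, x -31 to 112 mm, 130 to 218 mm above the bench. The lever is on the right side (-y).
- slot_mouth (a point): Mid of the slot's mouth on the bed, press frame (-76, 0, 22) mm. Two steel rails 73 mm apart run along press x from -40 to 45 mm; keeper lips over them (x -35 to 45) leave 11.5 mm of height above the bed and a 62 mm gap between them. Before them, x -76 to -38, flared lead-ins, 11 mm high, no lips, open to about 95 mm. Back stop at x = 40.5 mm.
- lever_pivot (a point): Point on the lever's turning axis (the pinion shaft, along press y) in the plane of the lever: press frame (34, -100, 175) mm. At lever value q the ball's centre is, in the press frame, at x = 34 - 170 cos(1 - q), y = -100, z = 175 + 170 sin(1 - q) mm: at rest x -58, z 318; level x -136, z 175.
- press_handle: The press lever with its hub: 13 mm steel rod with a 34 mm black ball at the long end, a small ball at the short tail. Origin on the turning axis in the middle plane of the press.
- lever_ball (a point): Centre of the 34 mm black ball handle, 170 mm from the pivot. It may be gripped from above across press y, or pushed from above; the rod leaves the ball towards the pivot.
- press_lever (a joint): Press lever angle in rad: 0 at rest (raised 57 degrees, held up by a return spring), grows as the ball is brought forward (towards the open front) and down, 1.00 is level, 1.35 is the end stop. A rack and pinion lowers the ram 22 mm per rad. Holding level takes about 10 N down at the ball; released, the lever springs back up.
- press_nose: Steel pressing pad, 26 mm diameter, under the ram; carried on a spring (12 N preload, 6 N/mm), so with the bushing seated and the lever level it presses with about 40 N. Origin: the press's origin at rest, moving with the pad; its lower face is 87.3 mm above the origin, that is 87.3 mm above the bench at rest.
- pallet: Loose aluminium pallet, about 0.5 kg. Origin on its underside on the bore axis; x points from grip block to housing end. Plate 8 mm thick: 70 mm wide from x -40 to 40, then a neck 36 mm wide to x -115 mm. Steel bearing housing 48 x 40, top 44 mm above the underside; feet 55 mm wide. Fully home in the press: origin on the press axis, same x direction, 22 mm above the bench, end at the back stop.
- pallet_grip (a point): Point in the dark upright grip block on the pallet's neck, 95 mm from the bore axis on the -x side, 30 mm above the underside. The block is 30 mm long (x), 16 mm wide (y), and stands 8 to 45 mm above the underside; grasp across y from above.
- bushing (a joint): How far the brass bushing has gone down into the housing from where it was built, in m: it starts at 0 to 0.002 and is fully seated at 0.008, the collar down on the housing. Tight fit: it moves at about 18 N and stays where it is pushed.
- bushing_top (a point): Centre of the top face of the brass bushing's 38 mm collar; 56 mm above the pallet's underside at joint value 0, 48 mm when seated.
- spare_bushing: Bystander: plain brass bushing 38 mm diameter, 32 mm high; origin under its centre.
- flange: Bystander: steel flange 85 mm diameter, 38 mm high; origin under its centre.
- caliper: Bystander: caliper lying flat, 76 x 235 x 10 mm; origin under its centre, long along y.

How it is judged:
On the way, in this order (a step that is already met when the one before it is completed fails the run):
1. the pallet is fully home in the slot of the press and let go (x of pallet in the frame of press between -0.003 and 0.003 m and y of pallet in the frame of press between -0.003 and 0.003 m and z of pallet in the frame of press below 0.0245 m and angle between the x axis of pallet and the x axis of press, either way round below 0.05 rad and contact force between the fingers and pallet below 0.3 N), for 0.2 s.
2. the bushing is seated in the housing (x of pallet in the frame of press between -0.003 and 0.003 m and y of pallet in the frame of press between -0.003 and 0.003 m and z of pallet in the frame of press below 0.0245 m and angle between the x axis of pallet and the x axis of press, either way round below 0.05 rad and value of joint bushing above 0.0072 m), for 0.1 s.
At the end, for the whole second after the job is handed in: Pallet within 3 mm of home in the slot, flat, not touched by the robot; bushing seated within 0.8 mm; lever held still by the fingers (over 3 N on ball or rod) within 0.08 rad (14 mm at the ball) of level, the pad pressing on the bushing with 20 to 60 N (all of step 2 and value of joint press_lever between 0.92 and 1.08 rad and velocity of joint press_lever between -0.1 and 0.1 rad/s and contact force between press_nose and pallet between 20 and 60 N and contact force between the fingers and press_handle above 3 N and contact force between each of the arm, the fingers and pallet below 0.3 N); the arm keeps its last pose, push and grip.
It fails at once if the lever is driven more than 0.2 rad past level (value of joint press_lever above 1.2 rad).
It fails at once if the ram is brought down on the pallet before it is home (contact force between press_nose and pallet above 5 N and x of pallet in the frame of press below -0.006 m).
It fails at once if a bystander part is moved by more than 3 cm (distance of any of spare_bushing, flange, caliper from where it was at the start of the episode above 0.03 m).
It also fails if it takes over 64 s, if anything falls off the work surface, if the arm or the gripper's body presses on something with over 40 N, if the wrist force passes 120 N, or if a joint passes its speed limit or range.

## Working session

There is one attempt and no reset: what is moved stays moved. The work goes in short steps, Python scripts to look and compute and a tool call to move; the robot and the scene stay as the last step left them, time stands still between calls to the robot, and variables do not carry over. Pictures are saved under pics/ and viewed, about 8 in all and at most 12, crops included, and the job is handed in when it is done.

Besides the shell and the picture viewer there is one more tool, called after ">>>" by a JSON object that holds its "api" and its "payload". step_arm: Moves the arm, as the interface text tells. Its arguments: {"type":"object","properties":{"commands":{"type":"array"},"newtons":{"type":"number"}},"required":["commands"]}

```bash
mkdir -p pics && cat > h.py <<'E'
import numpy as np, cv2
from scipy.spatial.transform import Rotation as R
from bench import readout, grab_frame, r, search_frame, masks_of, tip_of
def ray(f,px):
    u=cv2.undistortPoints(np.array([[px]],float),np.array(f["K"],float),np.array(f["D"],float))[0,0]
    T=np.array(f["world_to_cam"]);Rm=T[:3,:3];o=-Rm.T@T[:3,3]
    d=Rm.T@np.array([u[0],u[1],1]);return o,d/np.linalg.norm(d)
def atz(f,px,z):
    o,d=ray(f,px);return o+d*(z-o[2])/d[2]
def proj(f,P):
    T=np.array(f["world_to_cam"]);P=np.atleast_2d(P).astype(float)
    return cv2.projectPoints(P,cv2.Rodrigues(T[:3,:3])[0],T[:3,3],np.array(f["K"],float),np.array(f["D"],float))[0][:,0]
def tri(obs):
    A=np.zeros((3,3));b=np.zeros(3)
    for f,p in obs:
        o,d=ray(f,p);M=np.eye(3)-np.outer(d,d);A+=M;b+=M@o
    return np.linalg.solve(A,b)
def save(f,n): cv2.imwrite("pics/"+n,cv2.cvtColor(f["img"],cv2.COLOR_RGB2BGR))
E
python3 - <<'E'
from h import *
np.set_printoptions(precision=4,suppress=True)
F={n:grab_frame(n) for n in("scene","side","wrist")}
for n in F:
    f=F[n]
    print(n,"cam",ray(f,(256,192)))
    for t in ["press","slot_mouth","lever_pivot","lever_ball","pallet","pallet_grip","bushing_top","press_nose","press_handle","spare_bushing","flange","caliper"]:
        q=tip_of(t,f)[:2]
        print(t,[(np.round(a["point"],1).tolist(),round(float(a["p"]),2)) for a in q])
cv2.imwrite("pics/a.png",cv2.resize(cv2.cvtColor(np.hstack([F["scene"]["img"],F["side"]["img"]]),cv2.COLOR_RGB2BGR),(800,300)))
save(F["scene"],"s.png");save(F["side"],"d.png")
o=readout.get_obs();print(o["clock"],o["tcp_pos"],o["orientation"],r.pinch_z)
E
```

```text
scene cam (array([-0.0902,  0.6885,  1.3183]), array([ 0.4675, -0.4686, -0.7496]))
press [([264.7, 204.4], 0.96)]
slot_mouth [([280.1, 212.4], 0.91)]
lever_pivot [([272.8, 153.9], 0.92)]
lever_ball [([298.6, 126.9], 0.76)]
pallet [([197.7, 284.1], 0.93)]
pallet_grip [([216.5, 299.9], 0.87), ([277.5, 173.7], 0.57)]
bushing_top [([193.1, 273.5], 0.59), ([164.0, 330.3], 0.4)]
press_nose []
press_handle [([262.9, 207.1], 0.74), ([194.0, 273.2], 0.38)]
spare_bushing [([280.1, 171.6], 0.59)]
flange [([316.2, 163.9], 0.73)]
caliper [([166.1, 332.9], 0.97)]
side cam (array([ 0.1405, -0.8777,  0.9701]), array([ 0.396,  0.689, -0.607]))
press [([277.4, 256.2], 0.56)]
slot_mouth [([335.8, 283.5], 0.71), ([259.3, 261.4], 0.62)]
lever_pivot [([314.5, 228.5], 0.59), ([290.6, 211.4], 0.49)]
lever_ball [([291.3, 204.6], 0.56)]
pallet [([213.0, 202.6], 0.9)]
pallet_grip [([188.1, 203.6], 0.96)]
bushing_top [([206.7, 190.0], 0.5)]
press_nose []
press_handle [([290.3, 208.0], 0.85)]
spare_bushing [([332.1, 328.4], 0.3)]
flange [([329.6, 327.9], 0.6), ([278.5, 254.9], 0.31)]
caliper [([181.6, 181.6], 0.75)]
wrist cam (array([ 0.2702, -0.6246,  0.3723]), array([-0.2998, -0.1004, -0.9487]))
press []
slot_mouth []
lever_pivot []
lever_ball []
pallet []
pallet_grip []
bushing_top []
press_nose []
press_handle []
spare_bushing []
flange []
caliper []
1.95 [ 0.1929 -0.6469  0.3039] [-3.1086 -0.4536 -0.    ] 0.0539
```

View pics/s.png

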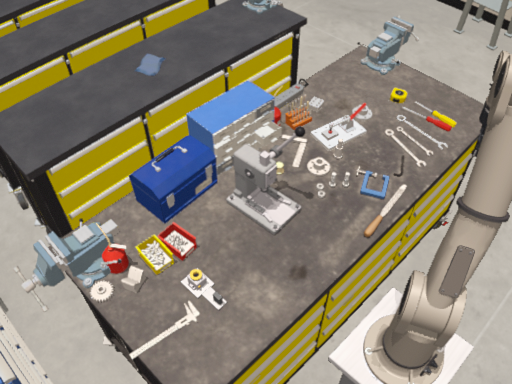

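View pics/d.png

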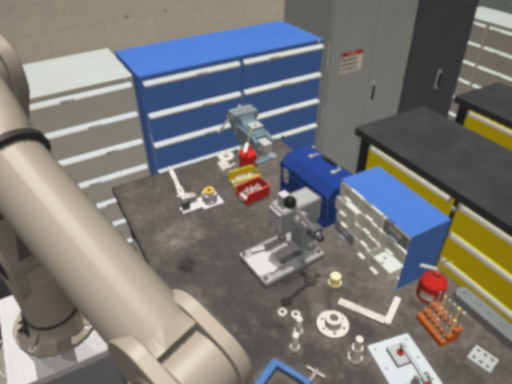

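```bash
cat > fit.py <<'E'
from h import *
from scipy.optimize import least_squares
np.set_printoptions(precision=4,suppress=True)
def P(p,l):
    x,y,a=p;c,s=np.cos(a),np.sin(a);l=np.array(l,float)
    return np.c_[x+c*l[:,0]-s*l[:,1],y+s*l[:,0]+c*l[:,1],l[:,2]]
def fit(obs,p0):
    def res(p): return np.concatenate([(proj(f,P(p,[l]))[0]-px) for f,l,px in obs])
    best=min((least_squares(res,[p0[0],p0[1],a],loss="soft_l1",f_scale=2) for a in np.arange(-3,3.2,1)),key=lambda s:s.cost)
    return best.x,res(best.x).reshape(-1,2)
E
python3 - <<'E'
from fit import *
F={n:grab_frame(n) for n in("scene","side")}
s,d=F["scene"],F["side"]
o=[0,0,0];m=[-.076,0,.022];pv=[.034,-.1,.175];b=[-.058,-.1,.318]
print(atz(s,(264.7,204.4),0),atz(s,(216.5,299.9),.03),atz(d,(188.1,203.6),.03),atz(s,(193.1,273.5),.055),atz(d,(206.7,190),.055))
obs=[(s,o,(264.7,204.4)),(s,m,(280.1,212.4)),(s,pv,(272.8,153.9)),(s,b,(299.5,131)),(d,m,(259.3,261.4)),(d,b,(290,202)),(d,o,(277.4,256.2)),(d,pv,(314.5,228.5))]
p,rs=fit(obs,[.7,0]);print("press",p);print(rs)
g=[-.095,0,.03];bt=[0,0,.055]
obs=[(s,o,(197.7,284.1)),(s,g,(216.5,299.9)),(s,bt,(193.1,273.5)),(d,o,(213,202.6)),(d,g,(188.1,203.6)),(d,bt,(206.7,190))]
q,rs=fit(obs,[.6,.4]);print("pallet",q);print(rs)
for n,z in (("caliper",(166.1,332.9)),("flange",(316.2,163.9)),("spare",(280.1,171.6))): print(n,atz(s,z,0))
v=s["img"].copy()
for f,im in ((s,s["img"].copy()),(d,d["img"].copy())):
    xs=np.array([[-.11,-.075,0],[-.11,.075,0],[.115,.075,0],[.115,-.075,0],[-.031,-.034,.218],[-.031,.034,.218],[.112,.034,.218],[.112,-.034,.218],b,pv,m])
    for u in proj(f,P(p,xs)): cv2.circle(im,tuple(int(round(t*4)) for t in u),6,(255,0,0),1,cv2.LINE_AA,2)
    xs=np.array([[.04,.035,.008],[.04,-.035,.008],[-.04,.035,.008],[-.04,-.035,.008],[-.115,.018,.008],[-.115,-.018,.008],g,bt])
    for u in proj(f,P(q,xs)): cv2.circle(im,tuple(int(round(t*4)) for t in u),6,(0,255,0),1,cv2.LINE_AA,2)
    F[id(f)]=im
A=cv2.resize(F[id(s)][110:330,150:350],None,fx=2,fy=2,interpolation=2)
B=cv2.resize(F[id(d)][140:310,150:350],None,fx=2,fy=2,interpolation=2)
B=cv2.copyMakeBorder(B,0,100,0,0,0)
cv2.imwrite("pics/c.png",cv2.cvtColor(np.hstack([A,B]),cv2.COLOR_RGB2BGR))
E
```

```text
[ 0.6685 -0.1155  0.    ] [0.494 0.272 0.03 ] [0.5102 0.2527 0.03  ] [0.6004 0.2696 0.055 ] [0.5894 0.2614 0.055 ]
press [ 0.6662 -0.1056  0.113 ]
[[-1.4732  1.8673]
 [ 0.6079  0.2567]
 [ 0.9102 -2.8722]
 [-1.0987 -0.5082]
 [ 0.2492  1.3345]
 [-0.2821 -1.057 ]
 [ 1.3821  0.7557]
 [-1.8097  0.1841]]
pallet [ 0.5957  0.2649 -0.0085]
[[-0.6981 -1.2981]
 [ 0.0129 -2.7071]
 [ 2.1482  0.0153]
 [-4.0502 -1.8004]
 [-3.8374 -1.1419]
 [ 1.1733 -1.0368]]
caliper [0.5309 0.4419 0.    ]
flange [ 0.6688 -0.4004  0.    ]
spare [ 0.7396 -0.2726  0.    ]
```

View pics/c.png

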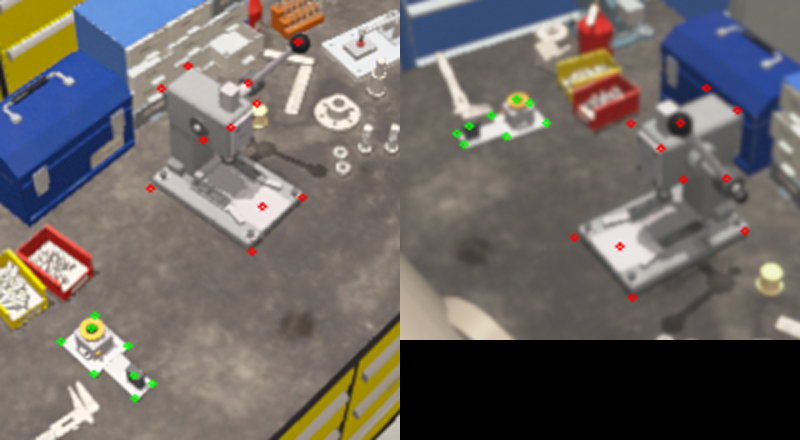

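```bash
cat > go.py <<'E'
import sys
from h import *
# args: x y z yaw -> command fractions from the current pose (tool down)
def go(x,y,z,yaw):
    o=readout.get_obs();R0=R.from_rotvec(o["orientation"])
    t=R0.inv().apply(np.array([x,y,z])-o["tcp_pos"])/.5
    Rt=R.from_euler("z",yaw)*R.from_rotvec([np.pi,0,0])
    w=(R0.inv()*Rt).as_rotvec()/(2*np.pi)
    return np.round(np.r_[t,w],4).tolist()
if __name__=="__main__":
    a=list(map(float,sys.argv[1:]))
    for i in range(0,len(a),4): print(go(*a[i:i+4]))
E
python3 go.py .45 -.15 .32 1.7
```

```text
[0.7767, -0.8054, -0.0322, 0.0, 0.0, -0.2245]
```

>>> {"api": "step_arm", "payload": {"commands": [[0.777,-0.805,-0.032,0,0,-0.2245,-1],[0.777,-0.805,-0.032,0,0,-0.2245,-1],[0.777,-0.805,-0.032,0,0,-0.2245,-1],[0.777,-0.805,-0.032,0,0,-0.2245,-1],[0.777,-0.805,-0.032,0,0,-0.2245,-1],[0.777,-0.805,-0.032,0,0,-0.2245,-1],[0.777,-0.805,-0.032,0,0,-0.2245,-1],[0.777,-0.805,-0.032,0,0,-0.2245,-1],[0.777,-0.805,-0.032,0,0,-0.2245,-1],[0.777,-0.805,-0.032,0,0,-0.2245,-1]]}}

```text
clock: 3.3
tcp_pos: [0.4523, -0.1454, 0.3207]
orientation: [2.062, 2.369, 0.004]
contact_force: [-0.9, -1.3, -0.5]
grip_width: 0.0856
```

```bash
python3 go.py .50 .265 .28 3.13; python3 -c "
from h import *
o=readout.get_obs();print(o['joints'],o['tcp_pos'],o['clock'])"
```

```text
[0.7997, 0.2075, 0.0825, 0.0004, 0.0002, -0.2261]
[ 0.66349422  0.16772174 -0.53292733  1.96955621  0.09766885  1.0271467
  0.22457361] [ 0.45225055 -0.14539481  0.32068531] 3.3
```

>>> {"api": "step_arm", "payload": {"commands": [[0.8,0.2075,0.0825,0,0,-0.226,-1],[0.8,0.2075,0.0825,0,0,-0.226,-1],[0.8,0.2075,0.0825,0,0,-0.226,-1],[0.8,0.2075,0.0825,0,0,-0.226,-1],[0.8,0.2075,0.0825,0,0,-0.226,-1],[0.8,0.2075,0.0825,0,0,-0.226,-1],[0.8,0.2075,0.0825,0,0,-0.226,-1],[0.8,0.2075,0.0825,0,0,-0.226,-1],[0.8,0.2075,0.0825,0,0,-0.226,-1],[0.8,0.2075,0.0825,0,0,-0.226,-1]]}}

```text
clock: 4.55
tcp_pos: [0.5005, 0.2637, 0.2798]
orientation: [0.026, 3.139, 0.0]
contact_force: [-0.1, 0.3, -0.4]
grip_width: 0.0855
```

```bash
cat > wp.py <<'E'
from fit import *
f=grab_frame("wrist")
o=readout.get_obs();print(o["clock"],o["tcp_pos"],o["orientation"],ray(f,(256,192)))
L={"pallet":[0,0,0],"pallet_grip":[-.095,0,.03],"bushing_top":[0,0,.055]}
obs=[]
for k in L:
    t=tip_of(k,f)
    if t: print(k,t[0]["point"],t[0]["p"],atz(f,t[0]["point"],L[k][2])); obs.append((f,L[k],t[0]["point"]))
q,rs=fit(obs,[.6,.26]);print(q);print(rs)
im=f["img"].copy()
xs=np.array([[.04,.035,.008],[.04,-.035,.008],[-.04,.035,.008],[-.04,-.035,.008],[-.115,.018,.008],[-.115,-.018,.008],[-.08,.008,.045],[-.08,-.008,.045],[-.11,.008,.045],[-.11,-.008,.045],[0,0,.055]])
for u in proj(f,P(q,xs)): cv2.circle(im,tuple(int(round(t*4)) for t in u),8,(0,255,0),1,cv2.LINE_AA,2)
save({"img":im},"w1.png")
E
python3 wp.py
```

```text
4.6 [0.5004 0.2638 0.28  ] [0.0256 3.1388 0.0003] (array([0.4203, 0.2641, 0.3489]), array([ 0.3188,  0.008 , -0.9478]))
pallet [253.0, 229.6] 0.63 [0.5896 0.2624 0.    ]
pallet_grip [253.3, 167.5] 0.86 [0.4987 0.2642 0.03  ]
bushing_top [255.2, 255.5] 0.77 [0.5954 0.2646 0.055 ]
[ 0.5935  0.2637 -0.0054]
[[ 1.0209  2.6761]
 [-0.0025 -0.1991]
 [-0.8519 -1.498 ]]
```

View pics/w1.png

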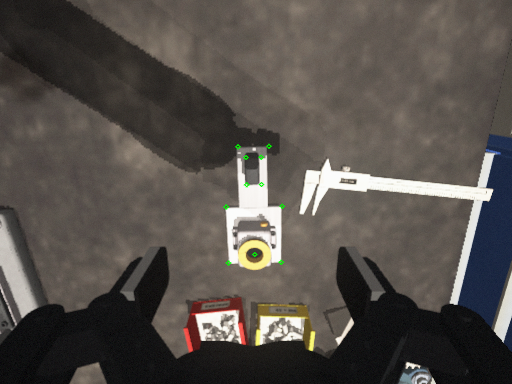

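```bash
python3 go.py .498 .2645 .087 3.136
```

```text
[0.0056, -0.0002, 0.3863, 0.0001, 0.0005, -0.0014]
```

>>> {"api": "step_arm", "payload": {"commands": [[0.005,0,0.2,0,0,-0.0014,-0.1],[0.0056,0,0.3,0,0,-0.0014,-0.1],[0.0056,0,0.386,0,0,-0.0014,-0.1],[0.0056,0,0.386,0,0,-0.0014,-0.1],[0.0056,0,0.386,0,0,-0.0014,-0.1],[0.0056,0,0.386,0,0,-0.0014,1],[0.0056,0,0.386,0,0,-0.0014,1],[0.0056,0,0.386,0,0,-0.0014,1],[0.0056,0,0.386,0,0,-0.0014,1],[0.0056,0,0.386,0,0,-0.0014,1]], "newtons": 90}}

```text
clock: 6.0
tcp_pos: [0.4993, 0.2651, 0.0897]
orientation: [0.01, 3.135, 0.002]
contact_force: [-0.2, -2.0, 8.6]
grip_width: 0.0147
```

```bash
python3 -c "
from h import *
o=readout.get_obs();print(o['joints'],o['tcp_pos'],o['clock'])"; python3 go.py .498 .2645 .147 3.136
```

```text
[-0.0460649   0.70808338 -0.73268931  1.93304509  0.68713536  0.76114701
  0.38585083] [0.49925611 0.26514615 0.08974363] 6.0
[0.0017, -0.0011, -0.1145, 0.0003, 0.0011, -0.0001]
```

>>> {"api": "step_arm", "payload": {"commands": [[0,0,-0.04,0,0,0,1],[0,0,-0.08,0,0,0,1],[0,0,-0.11,0,0,0,1],[0,0,-0.11,0,0,0,1],[0,0,-0.11,0,0,0,1],[0,0,-0.11,0,0,0,1],[0,0,-0.11,0,0,0,1],[0,0,-0.11,0,0,0,1],[0,0,-0.11,0,0,0,1],[0,0,-0.11,0,0,0,1]]}}

```text
clock: 7.25
tcp_pos: [0.4989, 0.2651, 0.1447]
orientation: [0.01, 3.135, 0.002]
contact_force: [0.3, -0.0, -3.9]
grip_width: 0.0143
```

```bash
python3 - <<'E'
from h import *
f=grab_frame("wrist");save(f,"w2.png")
o=readout.get_obs();print(o["clock"],o["tcp_pos"],o["orientation"],o["contact_force"],o["moment"])
for t in("pallet_grip","bushing_top","pallet"): print(t,tip_of(t,f)[:1])
E
python3 go.py .487 -.127 .147 3.255
```

```text
7.3 [0.49888367 0.26504969 0.14472303] [9.93670228e-03 3.13494664e+00 2.36562999e-03] [ 0.26840923 -0.15917054 -4.89732258] [-0.03522607  0.33232958 -0.01527157]
pallet_grip [{'point': [251.5, 257.8], 'p': 0.88}]
bushing_top []
pallet [{'point': [253.4, 353.8], 'p': 0.9}]
[0.0188, -0.7842, -0.0059, 0.0002, 0.0011, -0.0191]
```

View pics/w2.png

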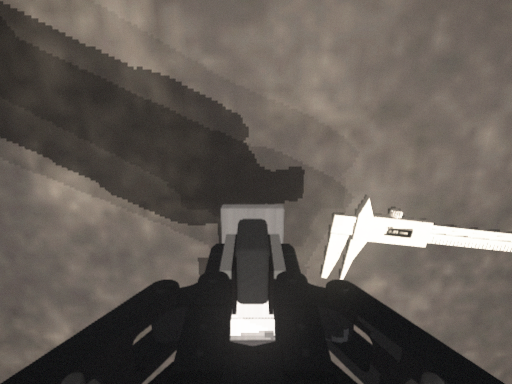

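```bash
python3 go.py .467 -.128 .15 3.255
```

```text
[0.0587, -0.7865, -0.0121, 0.0002, 0.0011, -0.0191]
```

>>> {"api": "step_arm", "payload": {"commands": [[0.01,-0.1,-0.012,0,0,-0.003,1],[0.02,-0.2,-0.012,0,0,-0.006,1],[0.03,-0.3,-0.012,0,0,-0.009,1],[0.04,-0.4,-0.012,0,0,-0.012,1],[0.045,-0.5,-0.012,0,0,-0.015,1],[0.05,-0.6,-0.012,0,0,-0.018,1],[0.0587,-0.7,-0.012,0,0,-0.019,1],[0.0587,-0.75,-0.012,0,0,-0.019,1],[0.0587,-0.7865,-0.012,0,0,-0.019,1],[0.0587,-0.7865,-0.012,0,0,-0.019,1]]}}

```text
clock: 8.7
tcp_pos: [0.4668, -0.1297, 0.1499]
orientation: [-0.172, 3.13, 0.0]
contact_force: [0.4, 1.3, -4.5]
grip_width: 0.0144
```

```bash
cat > chk.py <<'E'
import sys
from fit import *
F={n:grab_frame(n) for n in("scene","side","wrist")}
o=readout.get_obs();print(o["clock"],o["tcp_pos"],o["orientation"],o["contact_force"])
for t in("slot_mouth","press","lever_ball","lever_pivot","pallet_grip","bushing_top","pallet"):
    for n in F:
        q=tip_of(t,F[n])[:1]
        if q: print(t,n,q[0]["point"],round(q[0]["p"],2))
p=[.6662,-.1056,.113]
ims=[]
for n in("scene","side"):
    f=F[n];im=f["img"].copy()
    xs=np.array([[-.11,-.075,.022],[-.11,.075,.022],[.115,.075,.022],[-.031,-.034,.13],[-.031,.034,.13],[-.058,-.1,.318]])
    uv=proj(f,P(p,xs))
    for u in uv: cv2.circle(im,tuple(int(round(t*4)) for t in u),4,(255,0,0),1,cv2.LINE_AA,2)
    c=proj(f,P(p,[[-.09,0,.05]]))[0].astype(int)
    ims.append(cv2.resize(im[c[1]-65:c[1]+65,c[0]-65:c[0]+65],(400,400),interpolation=2))
cv2.imwrite("pics/"+sys.argv[1],cv2.cvtColor(np.hstack(ims),cv2.COLOR_RGB2BGR))
E
python3 chk.py k1.png
```

```text
8.85 [ 0.4671 -0.127   0.1501] [-0.1791  3.1294  0.0023] [-0.1782  0.2822 -4.0575]
slot_mouth scene [295.9, 129.2] 0.68
slot_mouth side [261.3, 265.9] 0.63
slot_mouth wrist [251.4, 355.9] 0.63
press scene [264.7, 206.3] 0.69
press side [279.9, 257.0] 0.66
lever_ball scene [300.3, 132.8] 0.53
lever_ball side [291.1, 201.9] 0.75
lever_pivot scene [273.7, 152.6] 0.62
lever_pivot side [314.9, 229.8] 0.63
pallet_grip scene [314.3, 220.2] 0.56
pallet_grip side [227.6, 267.6] 0.85
pallet_grip wrist [252.2, 259.1] 0.87
bushing_top scene [288.8, 196.1] 0.41
bushing_top side [252.8, 241.5] 0.64
pallet scene [291.7, 209.1] 0.72
pallet side [254.1, 256.7] 0.82
pallet wrist [255.6, 353.5] 0.95
```

View pics/k1.png

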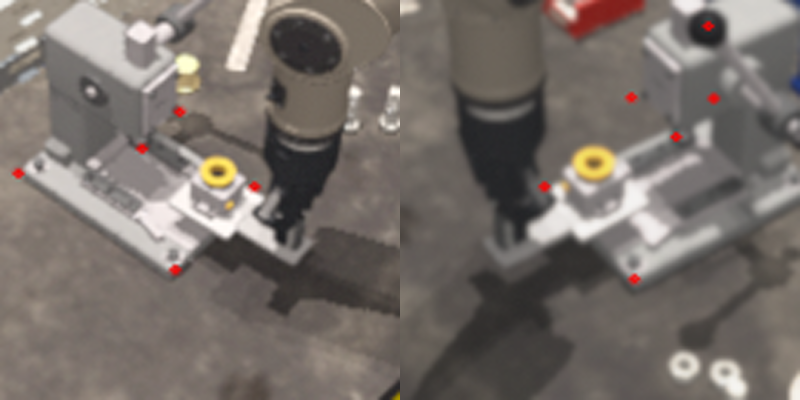

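```bash
python3 go.py .482 -.127 .13 3.255 .482 -.127 .114 3.255
```

```text
[-0.0298, -0.0013, 0.0401, 0.0001, 0.0011, -0.0001]
[-0.0296, -0.0013, 0.0721, 0.0001, 0.0011, -0.0001]
```

>>> {"api": "step_arm", "payload": {"commands": [[-0.015,-0.001,0,0,0.0011,0,1],[-0.03,-0.001,0,0,0.0011,0,1],[-0.03,-0.001,0.02,0,0.0011,0,1],[-0.03,-0.001,0.04,0,0.0011,0,1],[-0.03,-0.001,0.05,0,0.0011,0,1],[-0.03,-0.001,0.06,0,0.0011,0,1],[-0.03,-0.001,0.068,0,0.0011,0,1],[-0.03,-0.001,0.072,0,0.0011,0,1],[-0.03,-0.001,0.072,0,0.0011,0,1],[-0.03,-0.001,0.072,0,0.0011,0,1]]}}

```text
clock: 11.15
tcp_pos: [0.4824, -0.1268, 0.1142]
orientation: [-0.177, 3.136, 0.001]
contact_force: [-0.1, -0.0, -5.2]
grip_width: 0.0147
```

```bash
python3 chk.py k2.png; python3 go.py .482 -.127 .1125 3.255
```

```text
11.3 [ 0.4823 -0.1269  0.1142] [-0.1772  3.1365  0.0009] [ 0.1043  0.4    -3.1577]
slot_mouth scene [279.8, 212.4] 0.7
slot_mouth side [262.9, 259.9] 0.84
press scene [298.7, 128.9] 0.21
press side [278.5, 253.5] 0.67
lever_ball scene [302.3, 128.9] 0.87
lever_ball side [290.2, 201.3] 0.7
lever_pivot scene [273.0, 155.4] 0.58
lever_pivot side [314.8, 229.3] 0.69
pallet_grip scene [309.2, 225.1] 0.94
pallet_grip side [232.2, 272.1] 0.66
pallet_grip wrist [253.0, 261.2] 0.96
bushing_top scene [162.5, 332.8] 0.66
bushing_top side [257.0, 251.4] 0.48
pallet scene [281.4, 214.1] 0.74
pallet side [258.2, 264.0] 0.77
pallet wrist [250.6, 353.7] 0.57
[0.0004, -0.0003, 0.0031, 0.0001, -0.0, -0.0001]
```

View pics/k2.png

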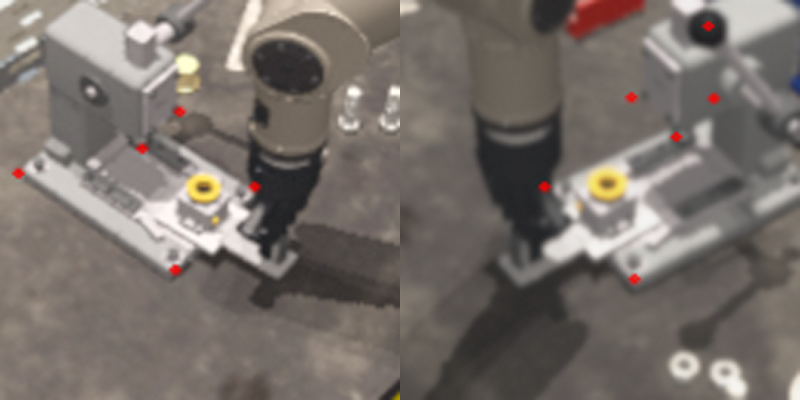

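```bash
python3 - <<'E'
from fit import *
s,d=grab_frame("scene"),grab_frame("side")
print("mouth s",atz(s,(280,212.4),.022),"d",atz(d,(261.2,261.5),.022),"pred",P([.6662,-.1056,.113],[[-.076,0,.022]]))
y=.1125;o=np.array([.4823,-.1269]);k=lambda L:o+L*np.array([np.cos(y),np.sin(y)])
print("pal s",atz(s,(281.4,214.1),.024),"d",atz(d,(258.2,264),.024),"pred",k(.0965))
print("grip s",atz(s,(309.2,225.1),.055),"d",atz(d,(232.2,272.1),.055),"pred",k(0.002))
print("ball s",atz(s,(301,131),.318),"d",atz(d,(290.7,201.6),.318),"pred",P([.6662,-.1056,.113],[[-.058,-.1,.318]]))
m=[(n,f,masks_of("press",f)[:1]) for n,f in(("s",s),("d",d))]
im=[]
for n,f,q in m:
    if q:
        ct=q[0]["pixels"].astype(np.uint8)
        print(n,q[0]["p"],q[0]["extent"])
        c=cv2.findContours(ct,0,2)[0];c=max(c,key=cv2.contourArea)
        print(cv2.approxPolyDP(c,2.5,True)[:,0].tolist())
for f in(s,d):
    xs=np.array([[-.11,-.075,.022],[-.11,.075,.022],[.115,.075,.022],[.115,-.075,.022],[-.11,-.075,0],[-.11,.075,0],[-.031,-.034,.218],[-.031,.034,.218],[.112,.034,.218],[.112,-.034,.218],[-.031,-.034,.13],[-.031,.034,.13]])
    print(proj(f,P([.6662,-.1056,.113],xs)).round(0).astype(int).tolist())
E
```

```text
mouth s [ 0.5932 -0.1133  0.022 ] d [ 0.5976 -0.1123  0.022 ] pred [[ 0.5907 -0.1142  0.022 ]]
pal s [ 0.5836 -0.11    0.024 ] d [ 0.5835 -0.1183  0.024 ] pred [ 0.5782 -0.1161]
grip s [ 0.4705 -0.1211  0.055 ] d [ 0.4884 -0.133   0.055 ] pred [ 0.4843 -0.1267]
ball s [ 0.6125 -0.2155  0.318 ] d [ 0.6205 -0.2149  0.318 ] pred [[ 0.6198 -0.2115  0.318 ]]
s 0.81 [267.6, 179.4, 81.3, 110.8]
[[300, 126], [268, 152], [259, 152], [245, 144], [233, 153], [236, 187], [228, 201], [273, 234], [283, 225], [270, 213], [282, 201], [289, 201], [297, 211], [300, 208], [271, 187], [276, 180], [275, 159], [293, 139], [304, 133]]
d 0.92 [281.0, 235.8, 87.2, 100.3]
[[306, 188], [291, 194], [279, 193], [278, 199], [270, 205], [269, 224], [277, 235], [240, 253], [241, 260], [245, 260], [252, 250], [260, 249], [273, 262], [272, 267], [257, 276], [265, 286], [324, 255], [316, 244], [324, 238], [316, 222], [320, 200]]
[[301, 204], [276, 231], [225, 200], [251, 175], [301, 208], [275, 235], [278, 161], [265, 173], [230, 154], [244, 142], [277, 180], [265, 192]]
[[266, 283], [236, 253], [292, 224], [323, 250], [266, 288], [237, 258], [280, 214], [265, 201], [303, 184], [318, 195], [279, 237], [265, 224]]
```

```bash
python3 - <<'E'
from fit import *
s,d=grab_frame("scene"),grab_frame("side")
C=lambda x,y,z:[x/1e3,y/1e3,z/1e3]
ob=[(s,C(115,75,11),(228,201)),(s,C(-110,75,0),(274,234.5)),(s,C(-110,-75,0),(300.5,208)),(s,C(112,34,218),(233,153)),(s,C(112,-34,218),(245,144)),(s,C(-31,-34,130),(276.5,180)),(s,C(-76,0,22),(280,212.4)),
(d,C(-110,75,22),(240,253)),(d,C(-110,-75,0),(265.5,286.5)),(d,C(-31,34,218),(269.5,205)),(d,C(-31,34,130),(269,224)),(d,C(112,-34,218),(320,200)),(d,C(-76,0,22),(261.2,261.5))]
p,rs=fit(ob,[.67,-.1]);print(p);print(rs.round(1).tolist())
for f in (s,d):
    p2,_=fit([o for o in ob if o[0] is f],[.67,-.1]);print(p2)
    q,_=fit([o for o in ob if o[0] is f],[.67,-.1])
o=np.array([.5782,-.1161])-p[:2];c,sn=np.cos(p[2]),np.sin(p[2]);print("pallet in press",c*o[0]+sn*o[1],-sn*o[0]+c*o[1])
E
```

```text
[ 0.6696 -0.1108  0.0688]
[[-2.6, -1.9], [0.0, -0.4], [0.5, 0.2], [-1.6, -1.7], [0.2, -3.3], [1.0, -1.1], [0.4, -0.5], [-1.8, -0.5], [0.1, 1.9], [-2.3, -3.5], [-2.2, 0.5], [1.0, -3.8], [-0.5, 1.2]]
[ 0.6658 -0.1075  0.0837]
[ 0.6715 -0.1158  0.0215]
pallet in press -0.0915152133414053 0.0009634269486373187
```

```bash
python3 - <<'E'
from fit import *
f=grab_frame("wrist")
im=f["img"].copy()
for p,col in(([.6662,-.1056,.113],(255,0,0)),([.6696,-.1108,.0688],(0,255,0))):
    for u in proj(f,P(p,[[-.11,y,.022] for y in(-.075,-.06,-.045,.045,.06,.075)])): cv2.circle(im,tuple(int(round(t*4)) for t in u),6,col,1,cv2.LINE_AA,2)
    print(proj(f,P(p,[[-.11,-.075,.022],[-.11,.075,.022]])))
save({"img":im},"w3.png")
E
```

```text
[[145.0321 332.3025]
 [363.1802 331.8497]]
[[144.0644 331.8224]
 [361.0363 339.0082]]
```

View pics/w3.png

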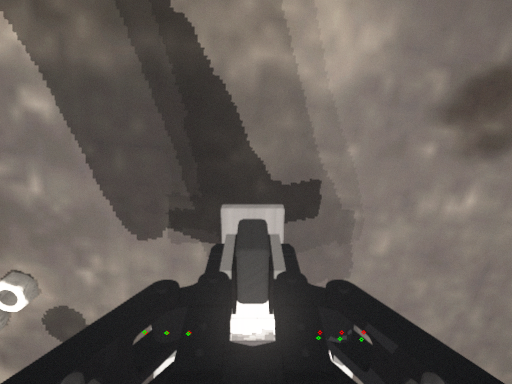

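```bash
python3 go.py .482 -.1258 .1125 3.2416 .5068 -.1232 .1125 3.2416
```

```text
[0.0002, 0.0021, 0.0031, 0.0001, -0.0, 0.0021]
[-0.0497, 0.0017, 0.0031, 0.0001, -0.0, 0.0021]
```

>>> {"api": "step_arm", "payload": {"commands": [[0,0.002,0.003,0,0,0.002,1],[0,0.002,0.003,0,0,0.002,1],[-0.01,0.002,0.003,0,0,0.002,1],[-0.02,0.002,0.003,0,0,0.002,1],[-0.03,0.002,0.003,0,0,0.002,1],[-0.04,0.002,0.003,0,0,0.002,1],[-0.05,0.002,0.003,0,0,0.002,1],[-0.05,0.002,0.003,0,0,0.002,1],[-0.05,0.002,0.003,0,0,0.002,1],[-0.05,0.002,0.003,0,0,0.002,1]]}}

```text
clock: 13.95
tcp_pos: [0.5071, -0.1229, 0.1126]
orientation: [-0.158, 3.137, 0.001]
contact_force: [0.1, 0.3, -2.3]
grip_width: 0.0149
```

```bash
cat > st.py <<'E'
from h import *
np.set_printoptions(precision=4,suppress=True)
o=readout.get_obs()
x=R.from_rotvec(o["orientation"]).as_matrix()
print(o["clock"],o["tcp_pos"],"yaw",np.arctan2(-x[1,0],-x[0,0]),"F",o["contact_force"],"M",o["moment"],o["grip_width"],o["joints"])
E
python3 st.py; python3 go.py .5267 -.1212 .1125 3.2416
```

```text
13.95 [ 0.5071 -0.1229  0.1126] yaw 0.10049895582530907 F [ 0.1228  0.2822 -2.3384] M [ 0.0302 -0.1264 -0.0013] 0.014870308222961481 [ 0.7267  0.6288 -0.7762  2.0226  0.6471  0.7508  1.2223]
[-0.0394, -0.0005, 0.0003, 0.0001, 0.0001, 0.0001]
```

>>> {"api": "step_arm", "payload": {"commands": [[-0.006,0,0,0,0,0,1],[-0.012,0,0,0,0,0,1],[-0.018,0,0,0,0,0,1],[-0.024,0,0,0,0,0,1],[-0.03,0,0,0,0,0,1],[-0.036,0,0,0,0,0,1],[-0.04,0,0,0,0,0,1],[-0.04,0,0,0,0,0,1],[-0.04,0,0,0,0,0,1],[-0.04,0,0,0,0,0,1]]}}

```text
clock: 15.2
tcp_pos: [0.5272, -0.1209, 0.1127]
orientation: [-0.158, 3.137, 0.001]
contact_force: [1.1, -0.4, -3.1]
grip_width: 0.0147
```

```bash
python3 st.py
```

```text
15.2 [ 0.5272 -0.1209  0.1127] yaw 0.10046054025742851 F [ 1.0707 -0.3767 -3.0549] M [-0.1502 -0.0541 -0.1097] 0.014652706503751733 [ 0.7049  0.6511 -0.7711  1.9787  0.6476  0.7737  1.2225]
```

>>> {"api": "step_arm", "payload": {"commands": [[-0.006,0,0,0,0,0,1],[-0.012,0,0,0,0,0,1],[-0.018,0,0,0,0,0,1],[-0.024,0,0,0,0,0,1],[-0.03,0,0,0,0,0,1],[-0.036,0,0,0,0,0,1],[-0.04,0,0,0,0,0,1],[-0.04,0,0,0,0,0,1],[-0.04,0,0,0,0,0,1],[-0.04,0,0,0,0,0,1]]}}

```text
clock: 16.45
tcp_pos: [0.5473, -0.119, 0.1128]
orientation: [-0.157, 3.136, 0.001]
contact_force: [0.7, -2.1, -2.9]
grip_width: 0.0147
```

```bash
python3 st.py
```

```text
16.45 [ 0.5473 -0.119   0.1128] yaw 0.1002089576320181 F [ 0.6775 -2.0676 -2.9448] M [-0.5583 -0.0311 -0.3428] 0.014708384840444542 [ 0.6836  0.6736 -0.7661  1.9339  0.648   0.7967  1.2238]
```

>>> {"api": "step_arm", "payload": {"commands": [[0,0,0,0,0,0.0016,1],[-0.006,0,0,0,0,0.0016,1],[-0.012,0,0,0,0,0.0016,1],[-0.018,0,0,0,0,0.0016,1],[-0.024,0,0,0,0,0.0016,1],[-0.03,0,0,0,0,0.0016,1],[-0.03,0,0,0,0,0.0016,1],[-0.03,0,0,0,0,0.0016,1],[-0.03,0,0,0,0,0.0016,1],[-0.03,0,0,0,0,0.0016,1]]}}

```text
clock: 17.7
tcp_pos: [0.5622, -0.1176, 0.1128]
orientation: [-0.141, 3.137, 0.001]
contact_force: [-0.8, 0.6, -3.2]
grip_width: 0.0145
```

```bash
python3 st.py
```

```text
17.7 [ 0.5622 -0.1176  0.1128] yaw 0.09015712543384863 F [-0.8423  0.6043 -3.1807] M [0.0251 0.1252 0.0223] 0.014467060357708911 [ 0.6664  0.6896 -0.7603  1.9001  0.6463  0.8133  1.2169]
```

>>> {"api": "step_arm", "payload": {"commands": [[-0.004,0,0,0,0,0,1],[-0.008,0,0,0,0,0,1],[-0.01,0,0,0,0,0,1],[-0.012,0,0,0,0,0,1],[-0.014,0,0,0,0,0,1],[-0.016,0,0,0,0,0,1],[-0.018,0,0,0,0,0,1],[-0.02,0,0,0,0,0,1],[-0.02,0,0,0,0,0,1],[-0.02,0,0,0,0,0,1]]}}

```text
clock: 18.95
tcp_pos: [0.5723, -0.1167, 0.1129]
orientation: [-0.141, 3.137, 0.001]
contact_force: [0.5, 0.0, -4.2]
grip_width: 0.0146
```

```bash
python3 st.py
```

```text
18.95 [ 0.5723 -0.1167  0.1129] yaw 0.09011044504193616 F [ 0.4626  0.0457 -4.185 ] M [-0.1255  0.1828 -0.0522] 0.01458863019675261 [ 0.6561  0.7009 -0.7578  1.877   0.6464  0.825   1.2186]
```

Not at the stop yet; continue in small steps.

>>> {"api": "step_arm", "payload": {"commands": [[-0.002,0,0,0,0,0,1],[-0.004,0,0,0,0,0,1],[-0.006,0,0,0,0,0,1],[-0.008,0,0,0,0,0,1],[-0.01,0,0,0,0,0,1],[-0.012,0,0,0,0,0,1],[-0.013,0,0,0,0,0,1],[-0.014,0,0,0,0,0,1],[-0.014,0,0,0,0,0,1],[-0.014,0,0,0,0,0,1]]}}

```text
clock: 20.2
tcp_pos: [0.5734, -0.1161, 0.1118]
orientation: [0.14, -3.127, 0.001]
contact_force: [-22.6, -0.6, 12.6]
grip_width: 0.0147
```

```bash
python3 st.py
```

```text
20.2 [ 0.5734 -0.1161  0.1118] yaw 0.08958060434086537 F [-22.5809  -0.6287  12.6198] M [ 0.0602  3.6716 -0.2105] 0.014678400806300241 [ 0.6499  0.7073 -0.7559  1.8675  0.6431  0.8415  1.2197]
```

>>> {"api": "step_arm", "payload": {"commands": [[0,0,0,0,0,0,0],[0,0,0,0,0,0,-0.4],[0,0,0,0,0,0,-0.4],[0,0,0,0,0,0,-0.4],[0,0,-0.04,0,0,0,-0.4],[0,0,-0.12,0,0,0,-0.4],[0,0,-0.22,0,0,0,-0.4],[0,0,-0.32,0,0,0,-0.4],[0,0,-0.42,0,0,0,-0.4],[0,0,-0.44,0,0,0,-0.4]]}}

```text
clock: 21.45
tcp_pos: [0.5774, -0.115, 0.3371]
orientation: [0.141, -3.134, 0.004]
contact_force: [-0.4, 0.0, -0.9]
grip_width: 0.0598
```

```bash
python3 st.py; python3 go.py .605 -.212 .455 3.2316 .6207 -.2123 .455 3.2316; python3 chk.py k3.png; python3 - <<'E'
from fit import *
f=grab_frame("wrist");save(f,"w4.png")
p=[.6695,-.1075,.09];t=tip_of("lever_ball",f)[:1];print(t)
if t: print(atz(f,t[0]["point"],.318))
print(proj(f,P(p,[[-.058,-.1,.318],[-.095,0,.067]])))
E
```

```text
21.45 [ 0.5774 -0.115   0.3371] yaw 0.09008354251373095 F [-0.4386  0.0307 -0.8769] M [ 0.0254 -0.0325  0.0242] 0.0598357702717801 [ 0.7824  0.4561 -0.9289  1.682   0.3897  1.2052  1.4194]
[-0.0365, -0.1988, -0.2355, -0.0004, -0.0007, 0.0]
[-0.0678, -0.2022, -0.2356, -0.0004, -0.0007, 0.0]
21.6 [ 0.5757 -0.1159  0.3322] [ 0.1402 -3.1275  0.0021] [0.1243 0.7352 0.4511]
slot_mouth scene [280.6, 214.0] 0.89
slot_mouth side [260.5, 263.4] 0.57
slot_mouth wrist [250.5, 169.7] 0.92
press scene [264.6, 207.4] 0.6
press side [278.5, 258.4] 0.68
press wrist [62.0, 191.4] 0.5
lever_ball side [289.8, 205.1] 0.56
lever_pivot scene [272.9, 152.0] 0.69
lever_pivot side [312.8, 227.1] 0.88
pallet_grip scene [286.5, 214.1] 0.92
pallet_grip side [257.3, 259.4] 0.82
pallet_grip wrist [255.1, 160.3] 0.69
bushing_top scene [163.1, 331.9] 0.66
bushing_top side [281.0, 242.9] 0.6
bushing_top wrist [253.3, 243.8] 0.51
pallet scene [265.1, 202.0] 0.77
pallet side [281.9, 254.0] 0.7
pallet wrist [254.0, 222.2] 0.83
[]
[[ -0.6784 407.3214]
 [252.9429 168.182 ]]
```

View pics/k3.png

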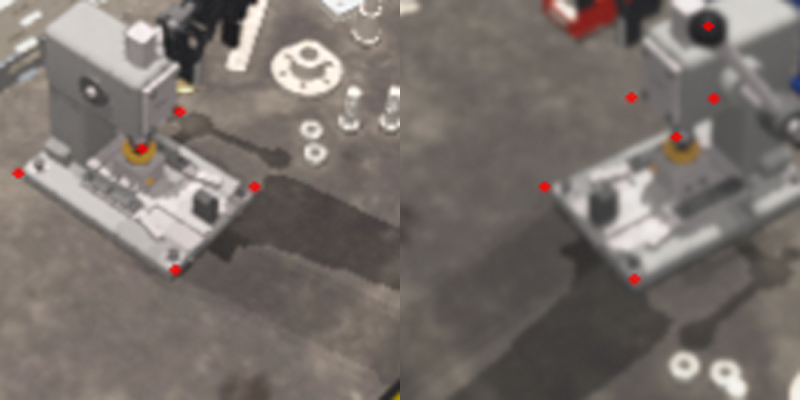

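View pics/w4.png

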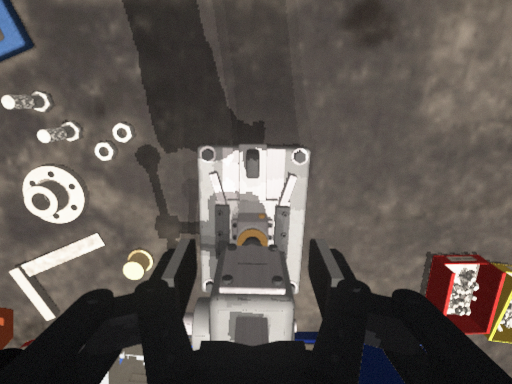

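```bash
python3 - <<'E'
from fit import *
f=grab_frame("wrist")
g=cv2.cvtColor(f["img"],cv2.COLOR_RGB2GRAY)
a,b=atz(f,(198,146),.022),atz(f,(311,146),.022);print(a,b,np.linalg.norm(a-b))
m=(a+b)/2;v=b-a;yaw=np.arctan2(v[1],v[0])-np.pi/2;print("yaw",yaw if yaw>-1 else yaw+np.pi)
for y in(yaw,yaw+np.pi):
    if abs(y)<.5: print("press",m[:2]+.11*np.array([np.cos(y),np.sin(y)]))
print("col253",g[136:156,253].tolist(),"col225",g[136:156,225].tolist(),"col290",g[136:156,285].tolist())
print(proj(f,P([.6695,-.1075,.09],[[-.115,0,.03],[-.11,-.075,.022],[-.11,.075,.022],[-.11,0,.022]])))
E
python3 go.py .6207 -.2123 .455 3.2316
```

```text
[ 0.5623 -0.1885  0.022 ] [ 0.5494 -0.0427  0.022 ] 0.14638934275222262
yaw 0.08823385654780846
press [ 0.6654 -0.1059]
col253 [46, 53, 54, 53, 49, 50, 53, 64, 96, 126, 132, 129, 111, 76, 55, 55, 59, 60, 68, 71] col225 [57, 60, 61, 57, 57, 56, 59, 56, 55, 65, 80, 119, 165, 174, 176, 174, 175, 176, 177, 173] col290 [72, 73, 75, 74, 75, 73, 73, 74, 65, 52, 64, 80, 105, 171, 207, 209, 220, 227, 223, 217]
[[252.8431 146.1293]
 [195.1199 149.1101]
 [310.5481 148.9068]
 [252.8317 149.0105]]
[-0.0693, -0.2001, -0.2471, -0.0, -0.0018, -0.0001]
```

>>> {"api": "step_arm", "payload": {"commands": [[0,0,-0.12,0,-0.0018,0,-1],[0,0,-0.24,0,-0.0018,0,-1],[0,0,-0.247,0,-0.0018,0,-1],[0,-0.04,-0.247,0,-0.0018,0,-1],[-0.03,-0.12,-0.247,0,-0.0018,0,-1],[-0.067,-0.2,-0.247,0,-0.0018,0,-1],[-0.067,-0.2,-0.247,0,-0.0018,0,-1],[-0.067,-0.2,-0.247,0,-0.0018,0,-1],[-0.067,-0.2,-0.247,0,-0.0018,0,-1],[-0.067,-0.2,-0.247,0,-0.0018,0,-1]]}}

```text
clock: 24.05
tcp_pos: [0.6193, -0.2115, 0.4552]
orientation: [0.143, -3.138, 0.001]
contact_force: [-0.2, 0.1, -0.3]
grip_width: 0.0854
```

```bash
python3 st.py; python3 - <<'E'
from fit import *
f=grab_frame("wrist");save(f,"w5.png")
t=tip_of("lever_ball",f)[:2];print(t)
if t: print(atz(f,t[0]["point"],.318))
print(proj(f,[[.619,-.212,.318]]))
E
python3 go.py .619 -.212 .372 3.23
```

```text
24.05 [ 0.6193 -0.2115  0.4552] yaw 0.0908845707014008 F [-0.2276  0.1482 -0.2617] M [ 0.0217 -0.0294  0.0293] 0.08541388105310013 [ 0.8299  0.4884 -0.9094  1.3564  0.3818  1.477   1.6056]
[{'point': [253.2, 202.9], 'p': 0.76}]
[ 0.6168 -0.212   0.318 ]
[[252.9699 205.6761]]
[0.0009, -0.0002, 0.1665, -0.0001, 0.0, 0.0003]
```

View pics/w5.png

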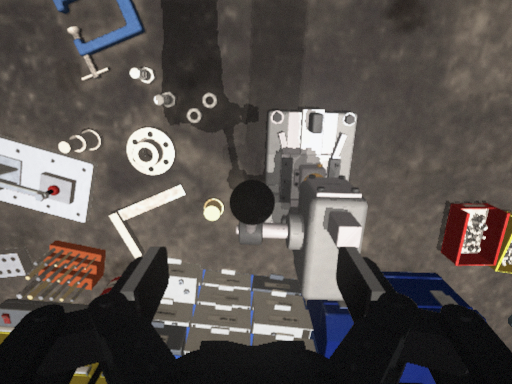

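>>> {"api": "step_arm", "payload": {"commands": [[0.004,0,0.06,0,0,0,-1],[0.004,0,0.12,0,0,0,-1],[0.004,0,0.166,0,0,0,-1],[0.004,0,0.166,0,0,0,-0.5],[0.004,0,0.166,0,0,0,0],[0.004,0,0.166,0,0,0,0.5],[0.004,0,0.166,0,0,0,1],[0.004,0,0.166,0,0,0,1],[0.004,0,0.166,0,0,0,1],[0.004,0,0.166,0,0,0,1]], "newtons": 60}}

```text
clock: 25.4
tcp_pos: [0.6179, -0.212, 0.3741]
orientation: [-0.141, 3.136, -0.003]
contact_force: [-1.1, 0.1, 6.1]
grip_width: 0.0311
```

```bash
python3 st.py; python3 - <<'E'
import numpy as np
q0=0
x0=34-170*np.cos(1);z0=175+170*np.sin(1)
for q in (.1,.2,.3,.4,.5,.6,.7,.8,.85,.9,.95,1.0): print(q,round((x0-(34-170*np.cos(1-q)))/500,4),round((z0-175-170*np.sin(1-q))/500,4))
E
```

```text
25.4 [ 0.6179 -0.212   0.3741] yaw 0.0901472337665281 F [-1.1422  0.1261  6.0956] M [-0.03    0.3679  0.0058] 0.031132200813281673 [ 0.8366  0.5303 -0.8938  1.4835  0.4202  1.3257  1.5699]
0.1 0.0276 0.0198
0.2 0.0532 0.0422
0.3 0.0763 0.0671
0.4 0.0969 0.0941
0.5 0.1147 0.1231
0.6 0.1295 0.1537
0.7 0.1411 0.1856
0.8 0.1495 0.2186
0.85 0.1525 0.2353
0.9 0.1546 0.2522
0.95 0.1559 0.2691
1.0 0.1563 0.2861
```

>>> {"api": "step_arm", "payload": {"commands": [[0.0276,0,0.0198,0,0,0,1],[0.0532,0,0.0422,0,0,0,1],[0.0763,0,0.0671,0,0,0,1],[0.0969,0,0.0941,0,0,0,1],[0.1147,0,0.1231,0,0,0,1],[0.1295,0,0.1537,0,0,0,1],[0.1295,0,0.1537,0,0,0,1],[0.1295,0,0.1537,0,0,0,1],[0.1295,0,0.1537,0,0,0,1],[0.1295,0,0.1537,0,0,0,1]]}}

```text
clock: 26.65
tcp_pos: [0.5547, -0.2162, 0.2991]
orientation: [-0.143, 3.134, -0.001]
contact_force: [-2.5, 4.3, 8.7]
grip_width: 0.031
```

```bash
cat > ball.py <<'E'
from fit import *
p=[.667,-.107,.09]
for n in("wrist","side","scene"):
    f=grab_frame(n);t=tip_of("lever_ball",f)[:1]
    e=[proj(f,P(p,[[.034-.17*np.cos(1-q),-.1,.175+.17*np.sin(1-q)]]))[0].round(1).tolist() for q in(.5,.6,.7,.9,.95,1.,1.05)]
    print(n,t,e)
o=readout.get_obs();x=R.from_rotvec(o["orientation"]).as_matrix();g=o["tcp_pos"]+x[:,2]*r.pinch_z
d=g[:2]-p[:2];px=np.cos(p[2])*d[0]+np.sin(p[2])*d[1]
print("pinch",g,"press x",px,"q",1-np.arctan2(g[2]-.175,.034-px),"rad",np.hypot(g[2]-.175,.034-px))
E
python3 st.py; python3 ball.py
```

```text
26.65 [ 0.5547 -0.2162  0.2991] yaw 0.09143363069865716 F [-2.4777  4.3068  8.6983] M [ 1.0114  0.4029 -0.0588] 0.030993758298716013 [ 0.9337  0.4966 -0.9009  1.7154  0.4251  1.1333  1.5709]
wrist [{'point': [251.8, 267.9], 'p': 0.8}] [[251.5, 294.6], [251.6, 262.0], [251.7, 236.5], [251.8, 202.9], [251.8, 197.5], [251.8, 193.1], [251.8, 189.6]]
side [{'point': [268.4, 235.6], 'p': 0.59}] [[270.3, 228.6], [267.9, 234.3], [266.0, 239.8], [263.7, 250.2], [263.5, 252.6], [263.4, 255.0], [263.4, 257.2]]
scene [{'point': [310.0, 154.0], 'p': 0.87}] [[312.2, 153.0], [313.7, 157.5], [314.8, 161.9], [315.6, 170.1], [315.5, 172.0], [315.4, 173.8], [315.1, 175.6]]
pinch [ 0.5549 -0.2162  0.2452] press x -0.12145702533801503 q 0.575998832759504 rad 0.17056010228022417
```

>>> {"api": "step_arm", "payload": {"commands": [[0.0115,0,0.03,0,0,0,1],[0.018,0,0.05,0,0,0,1],[0.023,0,0.07,0,0,0,1],[0.026,0,0.09,0,0,0,1],[0.0275,0,0.105,0,0,0,1],[0.0285,0,0.12,0,0,0,1],[0.029,0,0.13,0,0,0,1],[0.029,0,0.136,0,0,0,1],[0.029,0,0.136,0,0,0,1],[0.029,0,0.136,0,0,0,1]]}}

```text
clock: 28.2
tcp_pos: [0.5431, -0.2167, 0.2337]
orientation: [-0.146, 3.128, -0.003]
contact_force: [0.2, 2.4, 10.3]
grip_width: 0.0311
```

```bash
python3 st.py; python3 ball.py
```

```text
28.2 [ 0.5431 -0.2167  0.2337] yaw 0.09351430593409615 F [ 0.208   2.4088 10.2923] M [ 0.6365 -0.3037  0.5442] 0.03109667047646489 [ 0.9202  0.5474 -0.8658  1.8065  0.4885  1.005   1.5243]
wrist [{'point': [251.2, 264.0], 'p': 0.72}] [[248.6, 499.6], [249.2, 416.5], [249.7, 355.5], [250.4, 279.6], [250.6, 267.4], [250.7, 257.3], [250.8, 249.0]]
side [{'point': [265.5, 253.8], 'p': 0.92}] [[270.3, 228.6], [267.9, 234.3], [266.0, 239.8], [263.7, 250.2], [263.5, 252.6], [263.4, 255.0], [263.4, 257.2]]
scene [{'point': [314.0, 170.7], 'p': 0.87}] [[312.2, 153.0], [313.7, 157.5], [314.8, 161.9], [315.6, 170.1], [315.5, 172.0], [315.4, 173.8], [315.1, 175.6]]
pinch [ 0.5436 -0.2167  0.1798] press x -0.13272452159825426 q 0.9712342632771656 rad 0.16679352495955163
```

>>> {"api": "step_arm", "payload": {"commands": [[0.001,0,0.006,0,0,0,1],[0.001,0,0.008,0,0,0,1],[0.001,0,0.01,0,0,0,1],[0.001,0,0.011,0,0,0,1],[0.001,0,0.011,0,0,0,1],[0.001,0,0.011,0,0,0,1],[0.001,0,0.011,0,0,0,1],[0.001,0,0.011,0,0,0,1],[0.001,0,0.011,0,0,0,1],[0.001,0,0.011,0,0,0,1]]}}

```text
clock: 29.75
tcp_pos: [0.5434, -0.2166, 0.2302]
orientation: [-0.144, 3.126, -0.004]
contact_force: [-4.1, 2.2, 11.1]
grip_width: 0.0311
```

```bash
python3 st.py; python3 ball.py;  python3 - <<'E'
from fit import *
s,d=grab_frame("scene"),grab_frame("side");ims=[]
for f in(s,d):
    im=f["img"].copy()
    for q in(.9,1,1.1):
        u=proj(f,P([.667,-.107,.09],[[.034-.17*np.cos(1-q),-.1,.175+.17*np.sin(1-q)]]))[0]
    c=proj(f,P([.667,-.107,.09],[[-.05,-.05,.1]]))[0].astype(int)
    ims.append(cv2.resize(im[c[1]-50:c[1]+50,c[0]-50:c[0]+50],(400,400),interpolation=2))
cv2.imwrite("pics/k4.png",cv2.cvtColor(np.hstack(ims),cv2.COLOR_RGB2BGR))
E
```

```text
29.75 [ 0.5434 -0.2166  0.2302] yaw 0.09196429256059369 F [-4.1461  2.1725 11.0868] M [ 0.2297  0.5886 -0.6839] 0.031070659720346772 [ 0.9173  0.5509 -0.8625  1.8099  0.4934  0.9974  1.5187]
wrist [{'point': [250.4, 263.5], 'p': 0.63}] [[248.4, 517.6], [249.1, 428.5], [249.7, 363.7], [250.4, 283.8], [250.6, 271.0], [250.7, 260.4], [250.8, 251.7]]
side [{'point': [265.6, 254.9], 'p': 0.77}] [[270.3, 228.6], [267.9, 234.3], [266.0, 239.8], [263.7, 250.2], [263.5, 252.6], [263.4, 255.0], [263.4, 257.2]]
scene [{'point': [313.9, 173.7], 'p': 0.82}] [[312.2, 153.0], [313.7, 157.5], [314.8, 161.9], [315.6, 170.1], [315.5, 172.0], [315.4, 173.8], [315.1, 175.6]]
pinch [ 0.5441 -0.2167  0.1763] press x -0.13230102857474305 q 0.992419159157331 rad 0.16630580727837335
```

View pics/k4.png

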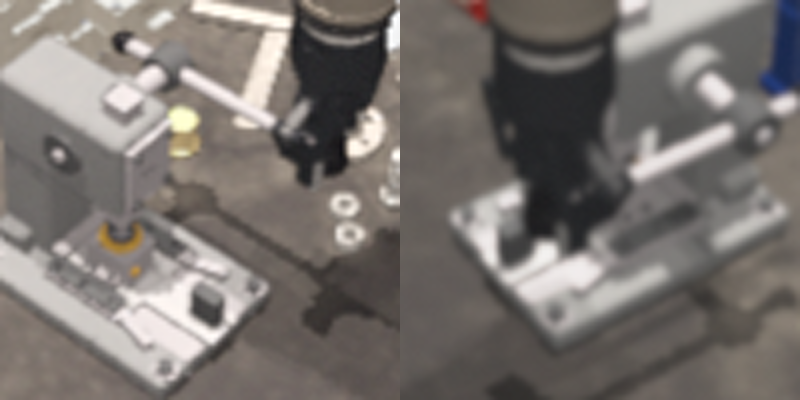

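```bash
python3 -c "
from h import *
r.hand_in();print(readout.get_obs()['clock'])"; python3 st.py
```

```text
the job is handed in; nothing more can be done
the job is handed in; nothing more can be done
the job is handed in; nothing more can be done
```

I slid the pallet home in the press and let go of it. I then gripped the lever's ball and brought it down to level. The job was handed in at about 30 s on the robot's clock, still holding the handle; `r.hand_in()` gives no verdict, so success is not confirmed.

**Pallet:** Sliding in, it met a firm stop at about 22 N. After release, the wrist picture showed the neck end within about 1 mm of where it should be when home.

**Lever:** The last check put it at about 0.99 rad from the arm pose. All three cameras put the ball at about 1.0 rad (level is 1.00). The upward force at the hand was about 11 N, against the expected 10 N for holding level. The final picture shows the pad down on the bushing, with the fingers clear of the pallet.

**What was not confirmed:**
- **Seating:** I did not measure the bushing's depth or the pad's force directly. I judged it seated from the picture, the lever angle and the hand force.
- **Press position:** Estimates of the press's position differed by about 4 mm between the cameras and the contact. Its yaw was uncertain by a few hundredths of a radian until the rails showed about 0.09 rad.
- **Grip point:** The hand sat at about 166 mm from the pivot by my estimate, against the nominal 170 mm. That is within the uncertainty in the press's position.

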